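# Press the back cover of a card terminal with a screw press

### The job

The card terminal lies face down in its wooden cradle and its back cover has to be pressed on. Push the cradle along the slideway until it is hard against the end stop under the screw press, wind the crank clockwise until the platen just meets the terminal, then give it a further quarter turn and no more. Leave the crank there, and leave the other things on the counter where they are.

Things in the scene. Friction and masses are not known exactly. Their poses are not given: they have to be found in the camera images.
- press: Green bench screw press fixed to the counter. Origin on the counter under the vertical screw axis; y runs out along its slideway, so the cradle is pushed towards press -y. Base plate x -105 to 105, y -110 to 230 mm, 18 mm thick; end stop's face at y = -75 mm, 22 mm high above the bed. Posts (22 mm) at x = -80 and 80, y = 0.
- bridge (a point): Centre of the top of the bridge (173 mm above the counter, 200 by 50 by 28 mm) that the screw goes through; its boss adds 10 mm. Under it hangs a 64 mm square sprung platen, 15 to 48 mm above the terminal at the start; its foot is set differently on the screw each time, so the gap cannot be told from the crank. Its spring gives nothing under 60 N, then 1 mm per 4 N: meeting the terminal is felt as a step.
- bed: Flat steel floor of the slideway, part of the press: 96 mm wide, from press y = -90 to 220 mm, top 25 mm above the counter. Origin under the screw axis, 18 mm above the counter. Guide rails on both sides stand 9 mm above it.
- cradle: Loose wooden cradle on the bed with the terminal in it, about 0.6 kg, 92 mm (x) by 215 mm (y: -75 to 140 in its own frame), board 12 mm thick, terminal 76 by 148 mm. Origin on its underside, on the screw axis when home. Axes parallel to the press's.
- terminal (a point): Middle of the upward-facing back of the terminal, 42 mm above the cradle's underside. With the cradle home against the stop it lies on the screw axis (press x = y = 0).
- push_end (a point): Middle of the outer face of the cradle's upright wooden end block (60 mm wide, 44 mm high, 14 mm thick), 22 mm above the cradle's underside, facing press +y: push here towards press -y. It has 40 to 90 mm to go; at home it lies at press y = 140 mm.
- loop (a point): Centre of the finger loop on the crank: an upright open steel ring, 50 mm inside, 66 mm outside, 22 mm high, this point half-way up. It circles the screw axis at 55 mm radius and sinks with the screw. Closed fingers put down into it from above can drag it round. Hub radius 16 mm; a counterweight opposite reaches 66 mm from the axis.
- screw (a joint): Crank angle, rad, growing clockwise seen from above, which lowers the platen; range 0 to 17. A whole turn lowers screw, crank and platen by 24 mm. It takes about 0.4 N m (7 N at the loop) to turn, at once 0.23 N m (4 N) more on contact, and 0.32 N m (6 N) more at a quarter turn past contact. It stays where it is left.
- sweet_jar: Bystander: jar of sweets, 84 mm diameter, 120 mm high; origin centre of underside
- biscuits: Bystander: cardboard packet 60 x 160 x 50 mm; origin centre of underside
- milk_tin: Bystander: tin, 74 mm diameter, 100 mm high; origin centre of underside
- driver: Bystander: screwdriver lying beside the press; origin at its underside
- tape: Bystander: roll of paper tape lying flat, 90 mm diameter, 24 mm high, near the press; origin centre of underside
- spare_terminal: Bystander: black card terminal 75 x 150 x 24 mm lying on the counter; origin centre of underside
- coin_tray: Bystander: grey divided coin tray 120 x 180 x 35 mm; origin centre of underside

How it is judged:
By the outcome, as a careful person would: the job done as asked, in the order asked, and still so for the second after the job is handed in, with the robot touching nothing.
It also fails if it takes over 72 s, if anything falls off the work surface, if the arm or the gripper's body presses on something with over 40 N, if the wrist force passes 120 N, or if a joint passes its speed limit or range.

### The arm

A 6-joint arm with a two-finger parallel gripper is mounted at the origin on the work surface. World frame = base frame: x ahead of the robot, y to its left, z up, the work surface at z = 0. Lengths are in m, angles in rad, forces in N, time in s.
With the tool pointing down it reaches from about 0.375 to 0.925 m from the base axis. Payload 5.7 kg.
Tool frame: the origin (TCP) lies on the mounting face of the last link; the fingertips stand 173 mm ahead of it and the grasp point (between the pads) lies 155 mm ahead of it; z points along the fingers, y is the line along which they close (so a half turn about z gives the same grasp; the last joint's range is limited). The gripper opens to 85 mm and grips with 20 to 120 N. Pads are 22 mm wide; open, the fingers measure 114 mm over their backs; the gripper's body (76 mm by 85 mm) begins 54 mm behind the grasp point. The pads swing forward as they close: fully open they stand 13 mm farther back than shut.
Start: joints at [-1.399, 0.359, 1.51, -0, 1.272, -0.115], TCP at [0.17, -0.575, 0.405] pointing down, gripper open.
Joint ranges: [-2.97, 2.97], [-1.01, 2.36], [0.21, 2.38], [-0.96, 4.11], [0.2, 2.71], [-2.98, 2.98]. Speed limits (rad/s): [2.39, 2.39, 3.14, 3.14, 3.14, 3.14].

### API

Orientations are given as a rotation vector (axis times angle).
In Python, from cell import ctrl gives the robot as it stands. The module is installed in compiled form; this text tells all that it offers.
- The arm moves only by the shell command python3 -m jog 'ROWS' [FORCE]. ROWS is a JSON object of lists of equal length, an entry for each row: "dr": the turn, a rotation vector about the tool's x, y, z in rad, a list of three; "dp": the shift along the tool's x, y, z in m, a list of three; "hand": the finger opening in m, from 0 to 0.0854. A call has 1 to 5 rows; each row is the pose to reach, as a shift and turn from the pose commanded when the call began, along the tool's axes at that moment; what a row does not reach only later rows make up. A row lasts 1/8 s, in which the tool goes at most 62.5 mm and 10.7 degrees, less where a joint would pass 70% of its speed; a pose out of reach is approached as far as the arm can. A call with a gripper value outside its range is refused whole. The fingers move at their own pace and stop on an object; FORCE is the grip in N (left out, the last holds). Time passes only in rows, so rows that repeat a pose let the fingers close. It gives the time, the measured TCP pose, the force, the opening and the grip force at its end, in the units of the state.
- ctrl.sense(): the state, without advancing time (a new reading comes with each control period).
- ctrl.snapshot(name): name is "scene" or "top"; returns a dict with "img" (384x512x3 uint8, red, green, blue), "vfov" (degrees; the focal length in pixels is half the picture's height over the tangent of half this angle, whatever the lens; pixels are square), "cx", "cy" (the principal point, pixels), "T" (4x4, takes a point from camera to world coordinates). Camera axes: x right, y up, looking along -z (the intrinsics and any distortion apply to the point x, -y, -z); pixel columns grow to the right and rows downward; lengths in m; the calibration is good to about 2 mm. A picture is of the moment at which its call begins. There is no depth.
- ctrl.close_job(): hands the job in; it is judged then, once.
Trained networks look in a picture, given as the dict that the camera call returned (one of the last four; its "shot" number tells which), for a name from the list of things; names that differ only in an ending like _2 or _b are one class to them, and where a whole thing is asked for, a point or a joint stands for the part that bears it (a point fixed in the world has none). Each returns a list of dicts, best first, with "score" (0 to 1); they miss things now and then, are a little off and sometimes report something else, mostly with a low value. They report only what shows in the picture. A call takes as long as a camera call.
- ctrl.regions_of(picture, name): "mask" (384x512 bool, what is visible of it) and "position" ([column, row] as shares, 0 to 1, of the picture: columns of its width, rows of its height, amid what is visible of it).
- ctrl.mark_of(picture, name): "position" ([column, row] as shares, 0 to 1, of the picture: columns of its width, rows of its height: a listed point, or the origin of a listed thing).
The state is a dict: "time": time; "joints": joint angles; "dq": joint speeds; "joint_torque": joint torques, N m; "position": TCP position; "tool_rot": TCP orientation; "ft_force": force on the tool from outside, world axes, zero at the start; "ft_torque": the same for the moment, N m; "finger_gap": finger opening in m; "grasp_force": force on a finger pad.
Only numpy, scipy, OpenCV 4.12 (cv2) and the standard library are available. Lean on these libraries where they do the work, as an engineer would, in place of code of your own. Each camera call takes 0.05 s, during which the arm holds its last target. There are 200 camera calls.

## Working session

There is one attempt and no reset: what is moved stays moved. The work goes in short steps, Python scripts to look and compute and a shell command to move; the robot and the scene stay as the last step left them, time stands still between calls to the robot, and variables do not carry over. Pictures are saved under pics/ and viewed, at most 10 in all, crops included, and the job is handed in when it is done.

```bash
mkdir -p pics; cat > h.py <<'E'
import numpy as np, cv2
from cell import ctrl
from scipy.spatial.transform import Rotation as R
def ray(p,pos):
    h,w=p["img"].shape[:2]; f=h/2/np.tan(np.radians(p["vfov"])/2)
    u,v=pos[0]*w,pos[1]*h
    d=np.array([(u-p["cx"])/f,-(v-p["cy"])/f,-1]); T=np.array(p["T"])
    return T[:3,3],T[:3,:3]@d
def atz(p,pos,z):
    o,d=ray(p,pos); return o+d*(z-o[2])/d[2]
def proj(p,X):
    h,w=p["img"].shape[:2]; f=h/2/np.tan(np.radians(p["vfov"])/2)
    T=np.array(p["T"]); c=T[:3,:3].T@(np.array(X)-T[:3,3])
    return p["cx"]+f*c[0]/-c[2], p["cy"]-f*c[1]/-c[2]
def tri(obs):
    A=np.zeros((3,3));b=np.zeros(3)
    for p,pos in obs:
        o,d=ray(p,pos); d=d/np.linalg.norm(d); M=np.eye(3)-np.outer(d,d); A+=M;b+=M@o
    X=np.linalg.solve(A,b); return X
def save(p,n): cv2.imwrite("pics/"+n,p["img"][:,:,::-1])
E
python3 - <<'E'
from h import *
ps={n:ctrl.snapshot(n) for n in("scene","top")}
for n,p in ps.items():
    save(p,n+"1.png"); print(n,p.keys(),p["vfov"],p["cx"],p["cy"],np.round(p["T"],3).tolist())
Z=dict(press=0,bridge=.173,bed=.018,cradle=.025,terminal=.067,push_end=.047,loop=.24,sweet_jar=0,biscuits=0,milk_tin=0,driver=0,tape=0,spare_terminal=0,coin_tray=0)
for k,z in Z.items():
    o=[]
    for n,p in ps.items():
        m=ctrl.mark_of(p,k)
        if m: o.append((p,m[0]["position"])); print(k,n,round(m[0]["score"],2),np.round(atz(p,m[0]["position"],z),3)[:2],np.round(np.array(m[0]["position"])*[512,384]))
    if len(o)==2: print("   tri",np.round(tri(o),3))
print(ctrl.sense())
E
```

```text
scene dict_keys(['img', 'vfov', 'cx', 'cy', 'T', 'shot']) 56.02493865863953 259.7597237253724 198.36181226748766 [[-0.323, -0.515, 0.794, 1.448], [0.946, -0.195, 0.258, 0.339], [0.022, 0.835, 0.55, 0.779], [0.0, 0.0, 0.0, 1.0]]
top dict_keys(['img', 'vfov', 'cx', 'cy', 'T', 'shot']) 42.7139112130882 256.1490626739162 192.37025045724488 [[-0.026, 0.976, -0.216, 0.212], [-1.0, -0.025, 0.009, 0.055], [0.003, 0.217, 0.976, 1.803], [0.0, 0.0, 0.0, 1.0]]
press scene 0.74 [ 0.56  -0.148] [205. 226.]
press top 0.82 [ 0.546 -0.144] [306. 208.]
   tri [ 0.55  -0.149 -0.009]
bridge scene 0.86 [ 0.546 -0.164] [199. 181.]
bridge top 0.73 [ 0.552 -0.155] [314. 197.]
   tri [ 0.552 -0.157  0.177]
bed scene 0.45 [ 0.543 -0.158] [204. 219.]
bed top 0.43 [ 0.543 -0.159] [310. 208.]
   tri [ 0.543 -0.159  0.017]
cradle scene 0.61 [ 0.551 -0.054] [231. 225.]
cradle top 0.56 [ 0.56  -0.061] [284. 204.]
   tri [ 0.558 -0.056  0.03 ]
terminal scene 0.56 [ 0.562 -0.065] [226. 216.]
terminal top 0.73 [ 0.558 -0.068] [286. 202.]
   tri [ 0.558 -0.068  0.064]
push_end top 0.77 [0.554 0.092] [242. 205.]
loop sc
[... 970 characters left out ...]
: 1.5, 'joints': array([-1.39913899e+00,  3.58805486e-01,  1.51041961e+00,  1.77427837e-05,
        1.27253412e+00, -1.15110900e-01]), 'dq': array([ 1.92032218e-03,  8.60021961e-05, -2.22450717e-03, -6.92028623e-04,
        2.69132681e-04, -9.57665191e-04]), 'joint_torque': array([ 1.33588001e-04, -5.27581072e+01, -2.79040504e+01, -8.48876357e-05,
        1.89082246e-03,  1.85797165e-05]), 'position': array([ 0.16969748, -0.57547485,  0.40465603]), 'tool_rot': array([-3.10918985e+00, -4.48880622e-01, -1.92312839e-05]), 'ft_force': array([ 1.02232513, -0.72957593, -0.00868429]), 'ft_torque': array([ 0.01210355,  0.0138843 , -0.00961722]), 'grasp_force': 0.0, 'finger_gap': 0.08562187699576852}
```

```bash
python3 - <<'E'
import cv2
a=cv2.imread("pics/scene1.png")[130:300,130:330];b=cv2.imread("pics/top1.png")[130:270,210:370]
cv2.imwrite("pics/c1.png",cv2.resize(a,None,fx=3.5,fy=3.5,interpolation=2)[:600]);cv2.imwrite("pics/c2.png",cv2.resize(b,None,fx=4.2,fy=4.2,interpolation=2))
E
```

```text
(no output)
```

View pics/c1.png

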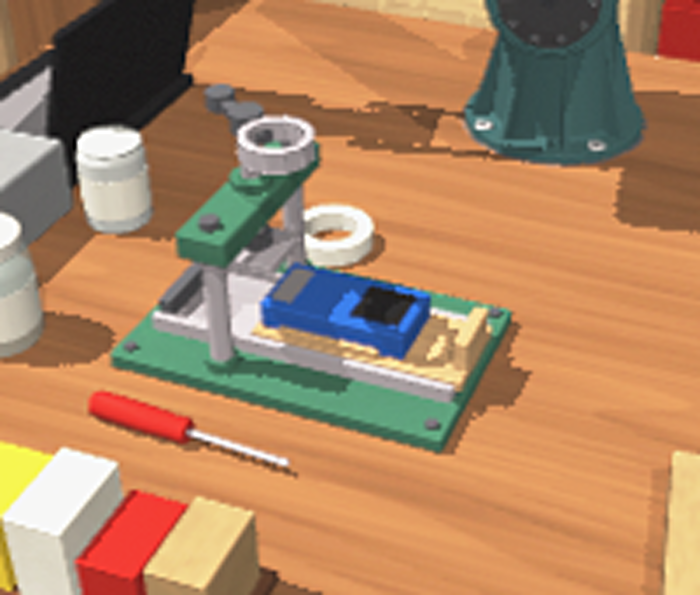

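View pics/c2.png

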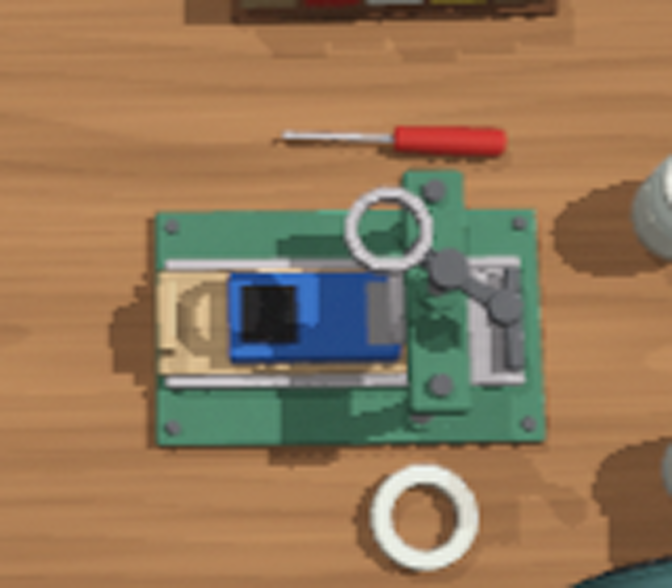

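```bash
python3 - <<'E'
from h import *
t=ctrl.snapshot("top");s=ctrl.snapshot("scene")
T=lambda x,y:((x/4.2+210)/512,(y/4.2+130)/384)
S=lambda x,y:((x/3.5+130)/512,(y/3.5+130)/384)
c=np.array([atz(t,T(*q),.018)[:2] for q in[(156,212),(535,210),(545,442),(155,447)]])
loc=np.array([[105,230],[105,-110],[-105,-110],[-105,230]])/1e3
# which sign: press x vs world: right-handed z up
A,B=loc-loc.mean(0),c-c.mean(0)
th=np.arctan2((A[:,0]*B[:,1]-A[:,1]*B[:,0]).sum(),(A*B).sum());Rm=np.array([[np.cos(th),-np.sin(th)],[np.sin(th),np.cos(th)]])
o=c.mean(0)-Rm@loc.mean(0);print(c.round(3),"th",th,"o",o,"res",(loc@Rm.T+o-c).round(4))
for n,a,b in[("ring",(389,230),(277,145)),("hub",(447,270),(245,111)),("cw",(507,307),(220,97)),("bolt1",(433,190),(210,222)),("push",(160,322),(475,345))]:
    print(n,tri([(t,T(*a)),(s,S(*b))]).round(3))
for p in(t,s):
  for k in("loop","push_end","bridge","terminal"):
    for m in ctrl.mark_of(p,k)[:1]:print(k,np.round(np.array(m["position"])*[512,384],1),m["score"])
# push_end top edge: z=.069
print(atz(t,T(158,322),.069))
E
```

```text
[[ 0.654  0.071]
 [ 0.647 -0.266]
 [ 0.439 -0.262]
 [ 0.444  0.077]] th -0.018490492113628205 o [ 0.5451048  -0.15504324] res [[ 0.0002  0.0015]
 [ 0.0007 -0.0005]
 [-0.0014 -0.0008]
 [ 0.0005 -0.0002]]
ring [ 0.58  -0.11   0.237]
hub [ 0.546 -0.155  0.245]
cw [ 0.516 -0.199  0.238]
bolt1 [ 0.627 -0.155  0.176]
push [0.55  0.07  0.043]
loop [303.2 190. ] 0.68
push_end [245.4 206.4] 0.91
bridge [313.8 199.2] 0.79
terminal [284.8 203.2] 0.56
loop [166.2 190.2] 0.64
push_end [265.5 227.9] 0.91
bridge [201.2 183.8] 0.82
terminal [228.9 213.9] 0.95
[0.54458662 0.07148802 0.069     ]
```

```bash

python3 -m jog '{"dr":[[0,0,0.06],[0,0,0.12],[0,0,0.18],[0,0,0.24],[0,0,0.305]],"dp":[[0,0,-0.05],[0.035,-0.035,-0.075],[0.075,-0.075,-0.075],[0.115,-0.115,-0.075],[0.15,-0.15,-0.075]],"hand":[0,0,0,0,0]}' 60
python3 -m jog '{"dr":[[0,0,0],[0,0,0],[0,0,0],[0,0,0],[0,0,0]],"dp":[[0.027,-0.052,0],[0.054,-0.104,0],[0.081,-0.156,0],[0.108,-0.208,0],[0.134,-0.26,0]],"hand":[0,0,0,0,0]}'
python3 -m jog '{"dr":[[0,0,0],[0,0,0],[0,0,0],[0,0,0],[0,0,0]],"dp":[[0.027,-0.052,0],[0.054,-0.104,0],[0.081,-0.156,0],[0.108,-0.208,0],[0.134,-0.26,0]],"hand":[0,0,0,0,0]}'
```

```text
time: 2.62
position: [0.2717, -0.3873, 0.4799]
tool_rot: [3.141, -0.032, 0.001]
ft_force: [1.3, -0.5, -0.6]
finger_gap: -0.0004
grasp_force: 0.0
time: 3.25
position: [0.4104, -0.1299, 0.4801]
tool_rot: [3.141, -0.029, 0.002]
ft_force: [1.1, -0.8, 0.7]
finger_gap: -0.0001
grasp_force: 0.0
time: 3.88
position: [0.5493, 0.1278, 0.4799]
tool_rot: [3.141, -0.028, 0.001]
ft_force: [0.6, -1.4, 0.5]
finger_gap: 0.0003
grasp_force: 0.0
```

```bash

python3 -m jog '{"dr":[[0,0,0],[0,0,0],[0,0,0],[0,0,0],[0,0,0]],"dp":[[0,0,0.055],[0,0,0.11],[0,0,0.165],[0,0,0.22],[-0.001,0,0.262]],"hand":[0,0,0,0,0]}'
python3 - <<'E'
from h import *
p=ctrl.snapshot("scene");save(p,"s2.png");cv2.imwrite("pics/s2c.png",cv2.resize(p["img"][150:270,150:310,::-1],None,fx=5,fy=5,interpolation=2))
E
```

```text
time: 4.5
position: [0.5471, 0.1259, 0.2157]
tool_rot: [3.141, -0.029, -0.002]
ft_force: [1.2, 0.1, 0.1]
finger_gap: -0.0001
grasp_force: 0.0
```

View pics/s2c.png

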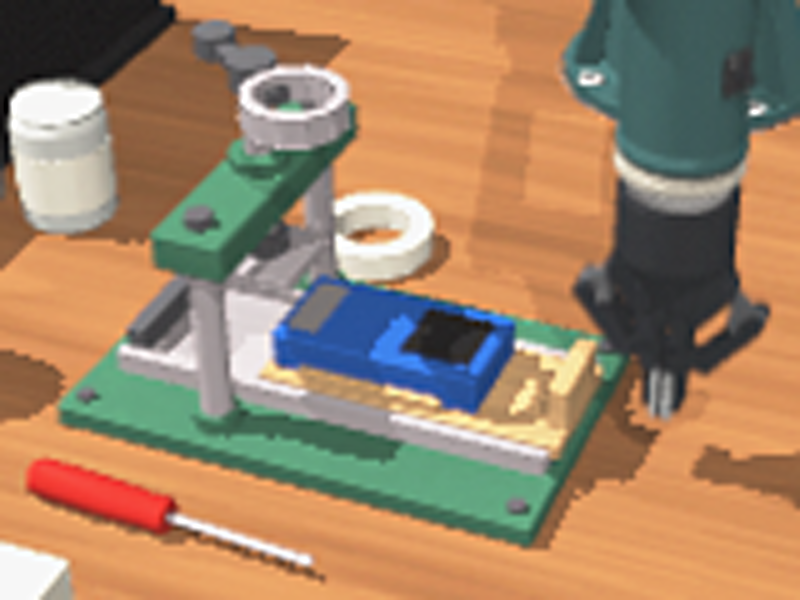

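```bash

python3 -m jog '{"dr":[[0,0,0],[0,0,0],[0,0,0],[0,0,0],[0,0,0]],"dp":[[0,0.025,0],[0,0.035,0],[0,0.045,0],[0,0.053,0],[0,0.061,0]],"hand":[0,0,0,0,0]}'
python3 -m jog '{"dr":[[0,0,0],[0,0,0],[0,0,0],[0,0,0],[0,0,0]],"dp":[[0,0.008,0],[0,0.016,0],[0,0.024,0],[0,0.032,0],[0,0.040,0]],"hand":[0,0,0,0,0]}'
python3 -m jog '{"dr":[[0,0,0],[0,0,0],[0,0,0]],"dp":[[0,0.005,0],[0,0.010,0],[0,0.013,0]],"hand":[0,0,0]}'
```

```text
time: 5.18
position: [0.5469, 0.065, 0.2185]
tool_rot: [-3.14, 0.029, -0.003]
ft_force: [-0.4, 4.8, 4.7]
finger_gap: -0.0003
grasp_force: 2.7
time: 5.8
position: [0.5461, 0.025, 0.2184]
tool_rot: [-3.141, 0.029, -0.002]
ft_force: [0.2, 5.5, 4.3]
finger_gap: -0.0003
grasp_force: 2.7
time: 6.18
position: [0.5455, 0.0118, 0.2178]
tool_rot: [-3.141, 0.029, -0.0]
ft_force: [0.0, 5.1, 2.9]
finger_gap: 0.0001
grasp_force: 2.4
```

```bash

for i in 1; do python3 -m jog '{"dr":[[0,0,0],[0,0,0]],"dp":[[0,0.003,0],[0,0.006,0]],"hand":[0,0]}' | grep -E "pos|force:|time"; done
python3 -m jog '{"dr":[[0,0,0]],"dp":[[0,0.002,0]],"hand":[0]}' | grep -E "pos|ft"
python3 -m jog '{"dr":[[0,0,0]],"dp":[[0,0.002,0]],"hand":[0]}' | grep -E "pos|ft"
python3 -m jog '{"dr":[[0,0,0]],"dp":[[0,0.002,0]],"hand":[0]}' | grep -E "pos|ft"
```

```text
time: 6.42
position: [0.5454, 0.0059, 0.2177]
ft_force: [1.1, 5.2, 3.5]
grasp_force: 2.6
position: [0.5453, 0.0038, 0.2177]
ft_force: [0.8, 5.4, 2.8]
position: [0.5453, 0.0018, 0.2177]
ft_force: [0.1, 4.6, 3.0]
position: [0.5453, -0.0001, 0.2177]
ft_force: [0.4, 5.0, 4.3]
```

```bash

python3 -m jog '{"dr":[[0,0,0]],"dp":[[0,0.002,0]],"hand":[0]}' | grep -E "pos|ft"
python3 -m jog '{"dr":[[0,0,0]],"dp":[[0,0.002,0]],"hand":[0]}' | grep -E "pos|ft"
python3 -m jog '{"dr":[[0,0,0]],"dp":[[0,0.002,0]],"hand":[0]}' | grep -E "pos|ft"
python3 - <<'E'
from h import *
for n in("top","scene"):
  p=ctrl.snapshot(n);save(p,n+"3.png")
  for k,z in(("terminal",.067),("push_end",.047)):
    for m in ctrl.mark_of(p,k)[:1]:print(n,k,m["score"],atz(p,m["position"],z).round(3))
E
```

```text
position: [0.5453, -0.0014, 0.2177]
ft_force: [1.4, 16.8, 4.3]
position: [0.5453, -0.0021, 0.2178]
ft_force: [3.2, 24.6, 4.2]
position: [0.5457, -0.0028, 0.2178]
ft_force: [6.0, 33.7, 2.9]
top terminal 0.61 [ 0.705 -0.143  0.067]
top push_end 0.88 [ 0.541 -0.007  0.047]
scene terminal 0.72 [ 0.297 -0.254  0.067]
scene push_end 0.96 [ 0.554 -0.002  0.047]
```

```bash

python3 -m jog '{"dr":[[0,0,0],[0,0,0],[0,0,0],[0,0,0],[0,0,0]],"dp":[[0,-0.025,0],[0,-0.05,0],[0,-0.05,-0.06],[0,-0.05,-0.12],[0,-0.05,-0.18]],"hand":[0,0,0,0,0]}'
python3 -m jog '{"dr":[[0,0,0],[0,0,0],[0,0,0],[0,0,0],[0,0,0]],"dp":[[0,0,-0.06],[0.01,0.04,-0.06],[0.02,0.09,-0.06],[0.032,0.14,-0.06],[0.033,0.156,-0.06]],"hand":[0,0,0,0,0]}'
python3 - <<'E'
from h import *
s=ctrl.sense();x=s["position"]+R.from_rotvec(s["tool_rot"]).apply([0,0,.173]);print("tip",x)
ims=[]
for n,c in(("top",(120,250,220,380)),("scene",(110,270,140,310))):
  p=ctrl.snapshot(n);save(p,n+"4.png");print(n,"tip px",np.round(proj(p,x),1))
  for k,z in(("terminal",.067),("loop",.226)):
    for m in ctrl.mark_of(p,k)[:1]:print(n,k,round(m["score"],2),atz(p,m["position"],z).round(3))
  a,b,l,r=c;im=p["img"][a:b,l:r,::-1];ims.append(cv2.resize(im,(400,400*(b-a)//(r-l)),interpolation=2))
h=max(i.shape[0] for i in ims);cv2.imwrite("pics/c4.png",np.hstack([np.pad(i,((0,h-i.shape[0]),(0,0),(0,0))) for i in ims]))
E
```

```text
time: 8.1
position: [0.5457, 0.0432, 0.399]
tool_rot: [3.14, -0.028, -0.002]
ft_force: [0.8, -0.2, -0.3]
finger_gap: 0.0002
grasp_force: 0.0
time: 8.72
position: [0.5764, -0.1161, 0.457]
tool_rot: [3.139, -0.033, -0.002]
ft_force: [-0.5, 0.5, 0.2]
finger_gap: 0.0
grasp_force: 0.0
tip [ 0.57623826 -0.11642003  0.28404492]
top tip px [305.5 182.7]
top terminal 0.76 [ 0.559 -0.16   0.067]
top loop 0.52 [ 0.578 -0.114  0.226]
scene tip px [206.2 156.8]
scene terminal 0.64 [ 0.556 -0.154  0.067]
```

View pics/c4.png

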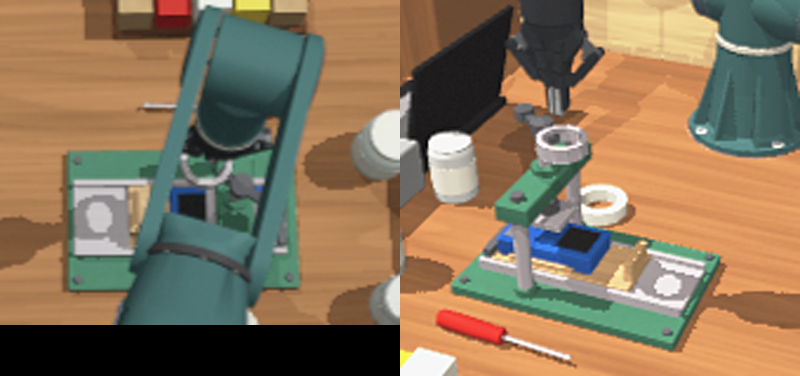

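```bash
python3 - <<'E'
from h import *
t=ctrl.snapshot("top");s=ctrl.snapshot("scene")
X=tri([(t,(302.6/512,184.6/384)),(s,(209.2/512,168.4/384))]);print("rim tri",X.round(4))
o=np.array([.545,-.155]);d=X[:2]-o;print("r",np.linalg.norm(d),"press ang",np.degrees(np.arctan2(d[1],d[0])))
a=np.linspace(0,6.283,73)
for z in(.230,.236,.242,.248,.254):
  # centre constrained by top view
  c=atz(t,(302.6/512,184.6/384),z)
  P=lambda dz:np.array([proj(s,c+[.033*np.cos(q),.033*np.sin(q),dz]) for q in a])
  u=P(0);v=P(-.022);print(z,c.round(4),"r",np.linalg.norm(c[:2]-o).round(4),"top",u.min(0).round(1),u.max(0).round(1),"bot",v.max(0).round(1))
print("observed left 198 right 220 top 163.4 bottom 180")
# platen: print expected rows of corners for several bottom heights
for z in(.08,.09,.10,.11,.12):
  print(z,[np.round(proj(s,[.545+a*.032,-.155+b*.032,z]),1).tolist() for a,b in((1,-1),(1,1),(-1,1))])
cv2.imwrite("pics/pl.png",cv2.resize(s["img"][180:240,175:255,::-1],None,fx=10,fy=10,interpolation=0))
E
```

```text
rim tri [ 0.5784 -0.1095  0.2472]
r 0.056429429169352584 press ang 53.758815559492405
0.23 [ 0.583  -0.1127  0.23  ] r 0.0569 top [196.5 168.6] [218.3 179.2] bot [218.5 185.5]
0.236 [ 0.5816 -0.1121  0.236 ] r 0.0564 top [196.8 166.7] [218.6 177.3] bot [218.8 183.6]
0.242 [ 0.5802 -0.1114  0.242 ] r 0.056 top [197.  164.9] [218.9 175.4] bot [219.1 181.7]
0.248 [ 0.5788 -0.1108  0.248 ] r 0.0556 top [197.3 163. ] [219.2 173.4] bot [219.4 179.8]
0.254 [ 0.5774 -0.1101  0.254 ] r 0.0553 top [197.6 161.1] [219.5 171.5] bot [219.7 177.9]
observed left 198 right 220 top 163.4 bottom 180
0.08 [[190.7, 208.0], [208.0, 211.9], [216.1, 201.8]]
0.09 [[190.4, 205.5], [207.8, 209.4], [216.0, 199.4]]
0.1 [[190.2, 203.0], [207.7, 206.9], [215.8, 196.9]]
0.11 [[189.9, 200.6], [207.5, 204.4], [215.7, 194.5]]
0.12 [[189.7, 198.0], [207.3, 201.9], [215.6, 192.0]]
```

View pics/pl.png

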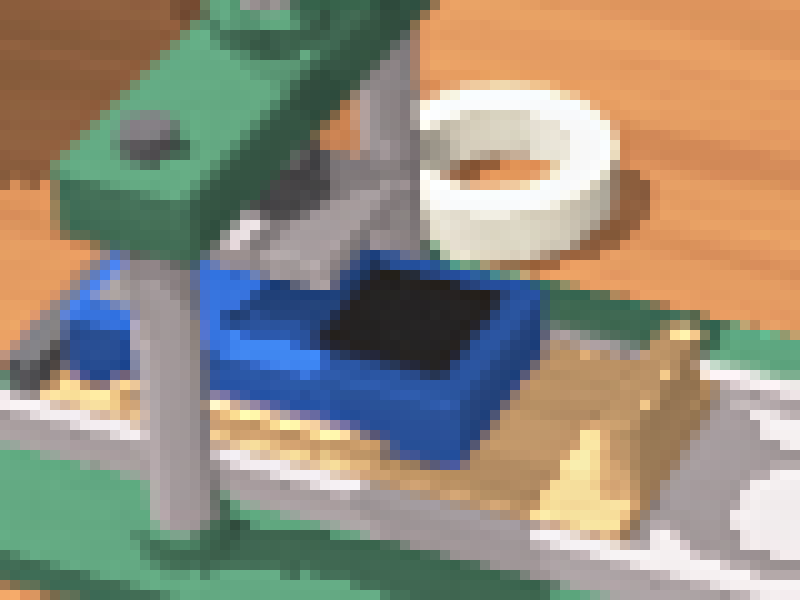

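```bash
cat > tab.py <<'E'
import numpy as np,sys
def tab(a0,st,n,r=55):
    p=lambda a:r*np.array([np.cos(np.radians(a)),-np.sin(np.radians(a))])
    return [[*((p(a0-st*k)-p(a0))/1e3).round(4).tolist(),round(st*k*24/360/1e3,4)] for k in range(1,n+1)]
if __name__=="__main__":
    a=list(map(float,sys.argv[1:4]));print(tab(a[0],a[1],int(a[2])))
E
for a in 55 -20 -95 -170; do python3 tab.py $a 15 5; done
python3 -m jog '{"dr":[[0,0,0],[0,0,0],[0,0,0]],"dp":[[0.003,-0.0055,0.02],[0.003,-0.0055,0.04],[0.003,-0.0055,0.054]],"hand":[0,0,0]}'
python3 - <<'E'
from h import *
s=ctrl.sense();x=s["position"]+R.from_rotvec(s["tool_rot"]).apply([0,0,.173]);print("tip",x)
p=ctrl.snapshot("scene");cv2.imwrite("pics/c5.png",cv2.resize(p["img"][120:200,160:260,::-1],None,fx=6,fy=6,interpolation=2))
E
```

```text
[[0.0106, 0.0097, 0.001], [0.0183, 0.0218, 0.002], [0.0226, 0.0355, 0.003], [0.0232, 0.0498, 0.004], [0.0201, 0.0639, 0.005]]
[[-0.0066, 0.0127, 0.001], [-0.0163, 0.0233, 0.002], [-0.0284, 0.031, 0.003], [-0.0421, 0.0354, 0.004], [-0.0565, 0.036, 0.005]]
[[-0.014, -0.0031, 0.001], [-0.0268, -0.0097, 0.002], [-0.0373, -0.0194, 0.003], [-0.0451, -0.0315, 0.004], [-0.0494, -0.0452, 0.005]]
[[-0.0006, -0.0143, 0.001], [0.0025, -0.0284, 0.002], [0.0091, -0.0411, 0.003], [0.0188, -0.0517, 0.004], [0.0309, -0.0594, 0.005]]
time: 9.5
position: [0.5791, -0.1063, 0.4029]
tool_rot: [-3.141, 0.027, 0.001]
ft_force: [-0.8, 0.2, 0.1]
finger_gap: 0.0001
grasp_force: 0.0
tip [ 0.57896564 -0.1062012   0.22993159]
```

View pics/c5.png

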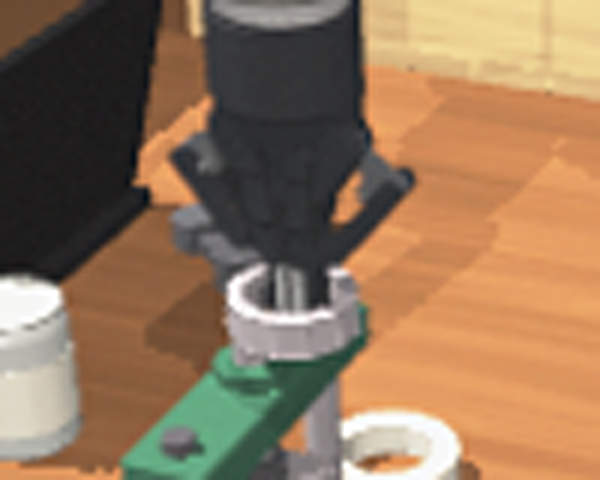

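```bash

python3 -m jog '{"dr":[[0,0,0],[0,0,0],[0,0,0],[0,0,0],[0,0,0]],"dp":[[0.0091,0.0137,0.001],[0.0168,0.0258,0.002],[0.0211,0.0395,0.003],[0.0217,0.0538,0.004],[0.0186,0.0679,0.005]],"hand":[0,0,0,0,0]}'
python3 - <<'E'
from h import *
for n in("scene","top"):
  p=ctrl.snapshot(n)
  for m in ctrl.mark_of(p,"loop")[:1]:print(n,round(m["score"],2),atz(p,m["position"],.232).round(3))
E
```

```text
time: 10.18
position: [0.5971, -0.175, 0.3987]
tool_rot: [-3.137, 0.029, 0.001]
ft_force: [-2.1, 11.0, -0.8]
finger_gap: -0.0004
grasp_force: 4.8
scene 0.68 [ 0.596 -0.171  0.232]
top 0.47 [ 0.59  -0.171  0.232]
```

```bash

python3 -m jog '{"dr":[[0,0,0],[0,0,0],[0,0,0],[0,0,0],[0,0,0]],"dp":[[-0.0066,0.0127,0.001],[-0.0163,0.0233,0.002],[-0.0284,0.031,0.003],[-0.0421,0.0354,0.004],[-0.0565,0.036,0.005]],"hand":[0,0,0,0,0]}'
python3 -m jog '{"dr":[[0,0,0],[0,0,0],[0,0,0],[0,0,0],[0,0,0]],"dp":[[-0.014,-0.0031,0.001],[-0.0268,-0.0097,0.002],[-0.0373,-0.0194,0.003],[-0.0451,-0.0315,0.004],[-0.0494,-0.0452,0.005]],"hand":[0,0,0,0,0]}'
for a in -170 -210 -250 -290 -330 -370 -410 ; do python3 tab.py $a 10 1; python3 tab.py $(($a-10)) 10 1;python3 tab.py $(($a-20)) 10 1;python3 tab.py $(($a-30)) 10 1; done
```

```text
time: 11.0
position: [0.5413, -0.21, 0.3945]
tool_rot: [-3.139, 0.029, -0.01]
ft_force: [8.2, 7.5, -2.6]
finger_gap: -0.0
grasp_force: 4.6
time: 11.62
position: [0.4948, -0.1671, 0.3917]
tool_rot: [3.134, -0.029, 0.02]
ft_force: [9.8, -8.0, 0.3]
finger_gap: 0.0003
grasp_force: 4.9
[[-0.0008, -0.0096, 0.0007]]
[[0.0008, -0.0096, 0.0007]]
[[0.0025, -0.0093, 0.0007]]
[[0.0041, -0.0087, 0.0007]]
[[0.0055, -0.0079, 0.0007]]
[[0.0068, -0.0068, 0.0007]]
[[0.0079, -0.0055, 0.0007]]
[[0.0087, -0.0041, 0.0007]]
[[0.0093, -0.0025, 0.0007]]
[[0.0096, -0.0008, 0.0007]]
[[0.0096, 0.0008, 0.0007]]
[[0.0093, 0.0025, 0.0007]]
[[0.0087, 0.0041, 0.0007]]
[[0.0079, 0.0055, 0.0007]]
[[0.0068, 0.0068, 0.0007]]
[[0.0055, 0.0079, 0.0007]]
[[0.0041, 0.0087, 0.0007]]
[[0.0025, 0.0093, 0.0007]]
[[0.0008, 0.0096, 0.0007]]
[[-0.0008, 0.0096, 0.0007]]
[[-0.0025, 0.0093, 0.0007]]
[[-0.0041, 0.0087, 0.0007]]
[[-0.0055, 0.0079, 0.0007]]
[[-0.0068, 0.0068, 0.0007]]
[[-0.0079, 0.0055, 0.0007]]
[[-0.0087, 0.0041, 0.0007]]
[[-0.0093, 0.0025, 0.0007]]
[[-0.0096, 0.0008, 0.0007]]
```

```bash
cat > lg.py <<'E'
from h import *
s=ctrl.sense();o=np.array([.545,-.155]);p=s["position"];F=s["ft_force"]
x=p+R.from_rotvec(s["tool_rot"]).apply([0,0,.173]);r=x[:2]-o
k=np.cross(r,F[:2]);rt=p[:2]-o;k2=np.cross(rt,F[:2])+s["ft_torque"][2]
print("t %.2f ang %.1f rad %.1f z %.1f F %s Mz %.3f torq_tip %.3f torq_ft %.3f"%(s["time"],np.degrees(np.arctan2(r[1],r[0])),1e3*np.hypot(*r),1e3*x[2],F.round(1),s["ft_torque"][2],k,k2))
E
python3 lg.py
python3 -m jog '{"dr":[[0,0,0],[0,0,0],[0,0,0]],"dp":[[-0.0006,-0.0143,0.001],[0.0025,-0.0284,0.002],[0.0091,-0.0411,0.003]],"hand":[0,0,0]}' >/dev/null; python3 lg.py
python3 -m jog '{"dr":[[0,0,0]],"dp":[[0.0062,-0.0074,0.0007]],"hand":[0]}'>/dev/null; python3 lg.py
python3 -m jog '{"dr":[[0,0,0]],"dp":[[0.0074,-0.0062,0.0007]],"hand":[0]}'>/dev/null; python3 lg.py
python3 -m jog '{"dr":[[0,0,0]],"dp":[[0.0083,-0.0048,0.0007]],"hand":[0]}'>/dev/null; python3 lg.py
```

```text
t 11.62 ang -164.3 rad 49.8 z 218.7 F [ 9.8 -8.   0.3] Mz -0.081 torq_tip 0.517 torq_ft 0.440
t 12.00 ang 146.4 rad 50.3 z 214.5 F [  1.3 -12.2  -1.6] Mz -0.118 torq_tip 0.473 torq_ft 0.363
t 12.12 ang 135.3 rad 48.9 z 213.9 F [  1.2 -13.4  -1.1] Mz -0.084 torq_tip 0.422 torq_ft 0.349
t 12.25 ang 124.8 rad 49.1 z 213.0 F [ -2.2 -11.2   0.2] Mz -0.092 torq_tip 0.402 torq_ft 0.321
t 12.38 ang 114.4 rad 50.0 z 211.9 F [ -4.2 -10.5   0.3] Mz -0.075 torq_tip 0.410 torq_ft 0.343lg.py:4: DeprecationWarning: Arrays of 2-dimensional vectors are deprecated. Use arrays of 3-dimensional vectors instead. (deprecated in NumPy 2.0)
  k=np.cross(r,F[:2]);rt=p[:2]-o;k2=np.cross(rt,F[:2])+s["ft_torque"][2]
lg.py:4: DeprecationWarning: Arrays of 2-dimensional vectors are deprecated. Use arrays of 3-dimensional vectors instead. (deprecated in NumPy 2.0)
  k=np.cross(r,F[:2]);rt=p[:2]-o;k2=np.cross(rt,F[:2])+s["ft_torque"][2]
lg.py:4: DeprecationWarning: Arrays of 2-dimensional vectors are deprecated. Use arrays of 3-dimensional vectors instead. (deprecated in NumPy 2.0)
  k=np.cross(r,F[:2]);rt=p[:2]-o;k2=np.cross(rt,F[:2])+s["ft_torque"][2]
lg.py:4: DeprecationWarning: Arrays of 2-dimensional vectors are deprecated. Use arrays of 3-dimensional vectors instead. (deprecated in NumPy 2.0)
  k=np.cross(r,F[:2]);rt=p[:2]-o;k2=np.cross(rt,F[:2])+s["ft_torque"][2]
lg.py:4: DeprecationWarning: Arrays of 2-dimensional vectors are deprecated. Use arrays of 3-dimensional vectors instead. (deprecated in NumPy 2.0)
  k=np.cross(r,F[:2]);rt=p[:2]-o;k2=np.cross(rt,F[:2])+s["ft_torque"][2]
```

```bash
export PYTHONWARNINGS=ignore
python3 -m jog '{"dr":[[0,0,0],[0,0,0]],"dp":[[0.003,-0.003,0.0003],[0.006,-0.0058,0.0007]],"hand":[0,0]}'>/dev/null; python3 lg.py
python3 -m jog '{"dr":[[0,0,0],[0,0,0]],"dp":[[0.0047,-0.001,0.0003],[0.0094,-0.0017,0.0007]],"hand":[0,0]}'>/dev/null; python3 lg.py
python3 -m jog '{"dr":[[0,0,0],[0,0,0]],"dp":[[0.0048,-0.0002,0.0003],[0.0096,0,0.0007]],"hand":[0,0]}'>/dev/null; python3 lg.py
python3 -m jog '{"dr":[[0,0,0],[0,0,0]],"dp":[[0.0047,0.0007,0.0003],[0.0094,0.0017,0.0007]],"hand":[0,0]}'>/dev/null; python3 lg.py
python3 -m jog '{"dr":[[0,0,0],[0,0,0]],"dp":[[0.0046,0.0015,0.0003],[0.009,0.0033,0.0007]],"hand":[0,0]}'>/dev/null; python3 lg.py
```

```text
t 12.62 ang 106.4 rad 53.4 z 210.9 F [-4.1 -9.3 -0.1] Mz -0.006 torq_tip 0.348 torq_ft 0.349
t 12.88 ang 97.1 rad 53.0 z 210.1 F [ -6.7 -10.4   0.9] Mz -0.056 torq_tip 0.419 torq_ft 0.370
t 13.12 ang 87.9 rad 53.6 z 208.9 F [-7.6 -5.5  1. ] Mz -0.036 torq_tip 0.397 torq_ft 0.364
t 13.38 ang 78.6 rad 54.4 z 207.9 F [-9.  -0.9  2.6] Mz -0.075 torq_tip 0.468 torq_ft 0.395
t 13.62 ang 69.3 rad 54.0 z 207.0 F [-8.3 -0.3  1.6] Mz -0.113 torq_tip 0.416 torq_ft 0.304
```

```bash
export PYTHONWARNINGS=ignore
python3 -m jog '{"dr":[[0,0,0],[0,0,0]],"dp":[[0.0042,0.0022,0.0003],[0.0083,0.0048,0.0007]],"hand":[0,0]}'>/dev/null; python3 lg.py
python3 -m jog '{"dr":[[0,0,0],[0,0,0]],"dp":[[0.0038,0.0029,0.0003],[0.0073,0.0062,0.0007]],"hand":[0,0]}'>/dev/null; python3 lg.py
python3 -m jog '{"dr":[[0,0,0],[0,0,0]],"dp":[[0.0033,0.0035,0.0003],[0.0062,0.0073,0.0007]],"hand":[0,0]}'>/dev/null; python3 lg.py
python3 -m jog '{"dr":[[0,0,0],[0,0,0]],"dp":[[0.0026,0.004,0.0003],[0.0048,0.0083,0.0007]],"hand":[0,0]}'>/dev/null; python3 lg.py
python3 -m jog '{"dr":[[0,0,0],[0,0,0]],"dp":[[0.0019,0.0044,0.0003],[0.0033,0.009,0.0007]],"hand":[0,0]}'>/dev/null; python3 lg.py
```

```text
t 13.88 ang 59.5 rad 53.4 z 206.1 F [-8.2  2.2  1.9] Mz -0.108 torq_tip 0.437 torq_ft 0.330
t 14.12 ang 49.4 rad 52.9 z 205.4 F [-8.1  2.8  0.8] Mz -0.087 torq_tip 0.423 torq_ft 0.337
t 14.38 ang 39.0 rad 52.6 z 204.7 F [-6.9  5.7  0.8] Mz -0.091 torq_tip 0.458 torq_ft 0.370
t 14.62 ang 28.5 rad 52.2 z 204.1 F [-6.4  6.   1. ] Mz -0.033 torq_tip 0.434 torq_ft 0.402
t 14.88 ang 18.1 rad 51.8 z 203.5 F [-5.2  6.7  0.8] Mz -0.035 torq_tip 0.416 torq_ft 0.383
```

```bash
export PYTHONWARNINGS=ignore
python3 -m jog '{"dr":[[0,0,0],[0,0,0]],"dp":[[0.001,0.0046,0.0003],[0.0017,0.0094,0.0007]],"hand":[0,0]}'>/dev/null; python3 lg.py
python3 -m jog '{"dr":[[0,0,0],[0,0,0]],"dp":[[0.0002,0.0048,0.0003],[0,0.0096,0.0007]],"hand":[0,0]}'>/dev/null; python3 lg.py
python3 -m jog '{"dr":[[0,0,0],[0,0,0]],"dp":[[-0.0007,0.0047,0.0003],[-0.0017,0.0094,0.0007]],"hand":[0,0]}'>/dev/null; python3 lg.py
python3 -m jog '{"dr":[[0,0,0],[0,0,0]],"dp":[[-0.0015,0.0046,0.0003],[-0.0033,0.009,0.0007]],"hand":[0,0]}'>/dev/null; python3 lg.py
python3 -m jog '{"dr":[[0,0,0],[0,0,0]],"dp":[[-0.0022,0.0042,0.0003],[-0.0048,0.0083,0.0007]],"hand":[0,0]}'>/dev/null; python3 lg.py
```

```text
t 15.12 ang 8.4 rad 51.4 z 202.6 F [-4.4  8.8 -1.6] Mz -0.081 torq_tip 0.482 torq_ft 0.403
t 15.38 ang -2.2 rad 51.4 z 201.9 F [-2.4  9.1 -1.2] Mz -0.084 torq_tip 0.463 torq_ft 0.381
t 15.62 ang -13.0 rad 51.7 z 201.5 F [-0.1  9.1 -0.7] Mz -0.073 torq_tip 0.456 torq_ft 0.384
t 15.88 ang -21.9 rad 51.1 z 200.9 F [ 1.9 14.2 -0.3] Mz -0.025 torq_tip 0.712 torq_ft 0.687
t 16.12 ang -32.3 rad 51.2 z 200.3 F [ 3.5 13.6 -1.4] Mz -0.044 torq_tip 0.686 torq_ft 0.639
```

```bash
export PYTHONWARNINGS=ignore
python3 -m jog '{"dr":[[0,0,0],[0,0,0],[0,0,0]],"dp":[[-0.0062,0.0073,0.0007],[-0.0135,0.0135,0.0013],[-0.0218,0.0183,0.002]],"hand":[0,0,0]}'>/dev/null; python3 lg.py
python3 -m jog '{"dr":[[0,0,0],[0,0,0]],"dp":[[-0.009,0.0033,0.0007],[-0.0184,0.005,0.0013]],"hand":[0,0]}'>/dev/null; python3 lg.py
python3 - <<'E'
from h import *
o=np.array([.545,-.155])
for n in("scene","top"):
  p=ctrl.snapshot(n);save(p,n+"6.png")
  for m in ctrl.mark_of(p,"loop")[:1]:
    x=atz(p,m["position"],.204);d=x[:2]-o;print(n,round(m["score"],2),x.round(3),np.degrees(np.arctan2(d[1],d[0])),np.hypot(*d))
E
```

```text
t 16.50 ang -62.9 rad 50.9 z 198.8 F [ 8.6 18.  -2.5] Mz -0.039 torq_tip 0.808 torq_ft 0.757
t 16.75 ang -82.3 rad 51.8 z 198.3 F [15.2 10.7 -2.8] Mz -0.140 torq_tip 0.854 torq_ft 0.700
scene 0.78 [ 0.571 -0.212  0.204] -65.56193710733224 0.062139920484991715
top 0.44 [ 0.557 -0.207  0.204] -76.60574476127134 0.05326302287684462
```

```bash
export PYTHONWARNINGS=ignore
python3 -m jog '{"dr":[[0,0,0],[0,0,0],[0,0,0]],"dp":[[-0.0065,0.0003,0.0005],[-0.013,-0.0002,0.001],[-0.019,-0.0014,0.0013]],"hand":[0,0,0]}'>/dev/null; python3 lg.py
python3 -m jog '{"dr":[[0,0,0]],"dp":[[0,0,0]],"hand":[0]}'>/dev/null; python3 lg.py
```

```text
t 17.32 ang -100.3 rad 54.2 z 198.7 F [15.6  2.2 -0.2] Mz -0.106 torq_tip 0.811 torq_ft 0.687
t 17.45 ang -101.2 rad 54.7 z 198.8 F [12.8  2.2  0.9] Mz -0.062 torq_tip 0.666 torq_ft 0.587
```

```bash
export PYTHONWARNINGS=ignore
python3 -m jog '{"dr":[[0,0,0],[0,0,0],[0,0,0]],"dp":[[-0.0035,-0.0007,0.0002],[-0.0068,-0.0018,0.0004],[-0.0068,-0.0018,0.0004]],"hand":[0,0,0]}'>/dev/null; python3 lg.py
python3 -m jog '{"dr":[[0,0,0],[0,0,0],[0,0,0],[0,0,0],[0,0,0]],"dp":[[0.005,0.0005,0],[0.009,0.0005,0],[0.009,0.0005,-0.03],[0.009,0.0005,-0.08],[0.009,0.0005,-0.13]],"hand":[0,0,0,0,0]}'>/dev/null; python3 lg.py
python3 -m jog '{"dr":[[0,0,0],[0,0,0],[0,0,0],[0,0,0],[0,0,0]],"dp":[[0,-0.05,-0.03],[0,-0.11,-0.03],[0,-0.17,-0.03],[0,-0.23,-0.03],[0,-0.28,-0.03]],"hand":[0,0,0,0,0]}'
python3 - <<'E'
from h import *
o=np.array([.545,-.155]);ims=[]
for n,c in(("scene",(130,210,160,260)),("top",(150,230,270,370))):
  p=ctrl.snapshot(n);save(p,n+"7.png")
  for m in ctrl.mark_of(p,"loop")[:1]:
    x=atz(p,m["position"],.204);d=x[:2]-o;print(n,round(m["score"],2),x.round(3),np.degrees(np.arctan2(d[1],d[0])),np.hypot(*d))
  a,b,l,r=c;ims.append(cv2.resize(p["img"][a:b,l:r,::-1],None,fx=4,fy=4,interpolation=2))
cv2.imwrite("pics/c7.png",np.hstack(ims))
E
```

```text
t 17.82 ang -106.9 rad 54.8 z 198.7 F [14.8 -0.1 -0.1] Mz -0.190 torq_tip 0.778 torq_ft 0.573
t 18.45 ang -108.0 rad 52.6 z 326.0 F [ 0.1 -0.4  0.1] Mz -0.015 torq_tip 0.010 torq_ft -0.005
time: 19.08
position: [0.5341, 0.0768, 0.5281]
tool_rot: [3.141, -0.028, -0.001]
ft_force: [1.6, 0.5, 0.3]
finger_gap: -0.0002
grasp_force: 0.0
scene 0.58 [ 0.553 -0.201  0.204] -80.00946574874781 0.04645636050785069
top 0.74 [ 0.533 -0.212  0.204] -102.31764774956041 0.05799625047972248
```

View pics/c7.png

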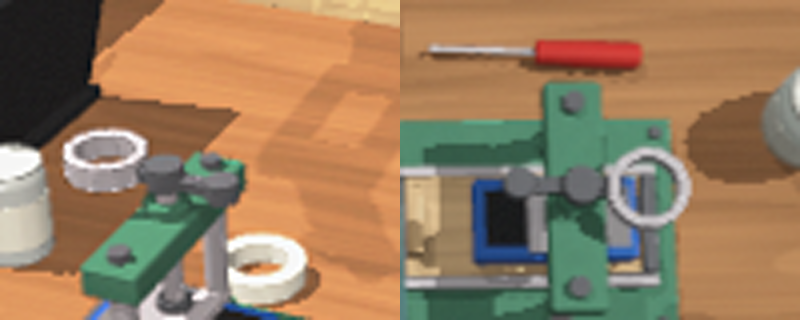

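```bash
python3 - <<'E'
from h import *
t=ctrl.snapshot("top");g=lambda u,v,z:atz(t,(u/512,v/384),z)[:2]
# refine ring by pixels
im=cv2.imread("pics/top7.png");a=lambda d:np.degrees(np.arctan2(d[1],d[0]))
for z in(.21,.217):
  r,c,h=g(332,197,z),g(299.75,195.5,z),g(316,196,z+.003);print(r,c,h,"cw->ring",a(r-c),"hub->ring",a(r-h),np.hypot(*(r-h)))
  print("o->ring",a(r-[.545,-.155]))
# start
z=.247;r,c,h=g(302.6,184.6,z),g(210+507/4.2,130+307/4.2,z),g(316.4,194.3,z+.003);print("start",r,c,h,a(r-c),a(r-h),a(r-[.545,-.155]))
E
```

```text
[ 0.54298048 -0.21039538] [ 0.5508128 -0.1036343] [ 0.54710063 -0.15708541] cw->ring -94.1958740961321 hub->ring -94.41941104937362 0.05346894535606782
o->ring -92.08787338542618
[ 0.54152675 -0.20922707] [ 0.54932464 -0.10293517] [ 0.54562601 -0.15614962] cw->ring -94.1958740961321 hub->ring -94.41628461365423 0.05323551149571979
o->ring -93.66479613654785
start [ 0.57900326 -0.11088133] [ 0.51529306 -0.19885932] [ 0.54489621 -0.15373149] 54.08942057149026 51.481579259611905 52.37774193303652
```

```bash
python3 -c "
from cell import ctrl
print(ctrl.close_job())"
```

```text
the job is handed in; nothing more can be done
None
```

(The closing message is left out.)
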